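# Re-index the glass locating arm by one hole

## Robot

A 7-joint arm with a two-finger parallel gripper is mounted at the origin on the work surface. World frame = base frame: x ahead of the robot, y to its left, z up, the work surface at z = 0. Lengths are in m, angles in rad, forces in N, time in s.
With the tool pointing down it reaches from about 0.35 to 0.9 m from the base axis. Payload 8.1 kg.
Tool frame: the origin (TCP) lies at the very end of the fingers, on their centre line; the grasp point (between the pads) lies 19 mm behind it (arm.tcp_to_grasp is the z of the grasp point in the tool frame, in m); z points along the fingers, y is the line along which they close (so a half turn about z gives the same grasp; the last joint's range is limited). The gripper opens to 92 mm and grips with 3 to 60 N. Pads are 19 mm wide; open, the fingers measure 130 mm over their backs; the gripper's body (75 mm by 190 mm) begins 47 mm behind the grasp point.
Start: joints at [-1.228, 0.434, 0.025, 1.573, -0.012, 1.134, -0.075], TCP at [0.27, 0.564, 0.192] pointing down, gripper open.
Joint ranges: [-2.62, 2.62], [-0.44, 2.09], [-1.27, 1.32], [0.08, 2.57], [-1.32, 4.46], [0.12, 2], [-2.74, 2.74]. Speed limits (rad/s): [2.22, 2.22, 3.01, 3.01, 3.14, 3.14, 3.14].

## Interface

Orientations are given as a rotation vector (axis times angle).
In Python, from cell import readout, vision, sign_off, arm gives the robot as it stands. The module is installed in compiled form; this text tells all that it offers.
- The arm moves only by the shell command python3 -m creep 'ROWS' [FORCE]. ROWS is JSON, a list of rows, each a list of 5 numbers: the shift along the tool's x, y, z in units of 4 cm (1.0 is 4 cm), then the turn about the tool's z in units of 4 degrees (1.0 is 4 degrees), then the opening, from 0 (shut) to 1 (fully open). A call has 1 to 12 rows; each row shifts and turns the commanded pose from where the row before left it, along the tool's axes as they then stand; what a row does not reach is not made up. A row lasts 1/8 s, in which the tool goes at most 62.5 mm and 10.7 degrees, less where a joint would pass 70% of its speed; a pose out of reach is approached as far as the arm can. A call with a number of a shift or a turn outside -1 to 1 is refused whole. A call with a gripper value outside its range is refused whole. The fingers move at their own pace and stop on an object; FORCE is the grip in N (left out, the last holds). Time passes only in rows, so rows that do not move let the fingers close. It gives the time, the measured TCP pose, the force, the opening and the grip force at its end, in the units of the state.
- readout.observe(): the state, without advancing time (a new reading comes with each control period).
- vision.get_image(name): name is "scene" or "side" or "wrist"; returns a dict with "pixels" (384x512x3 uint8, blue, green, red), "z_map" (384x512 float32, m along the optical axis (not along the pixel's ray), 0 where there is no reading), "camera_matrix" (3x3 intrinsics, pixels), "k1" (the pictures are not rectified: a ray, as slopes to the right and down, at radius r is drawn at 1 + k1 r^2 times it, then the intrinsics apply), "position" and "rotation" of the camera in the world. Camera axes: x right, y up, looking along -z (the intrinsics and any distortion apply to the point x, -y, -z); pixel columns grow to the right and rows downward; lengths in m; the calibration is good to about 2 mm. A picture is of the moment at which its call begins.
- sign_off(): hands the job in; it is judged then, once.
The state is a dict: "clock": time; "joints": joint angles; "dq": joint speeds; "joint_efforts": joint torques, N m; "position": TCP position; "ee_rot": TCP orientation; "force": force on the tool from outside, world axes, zero at the start; "ft_torque": the same for the moment, N m; "width": opening from 0.0 (shut) to 1.0 (fully open); "gripper_force": force on a finger pad.
Only numpy, scipy, OpenCV 4.12 (cv2) and the standard library are available. Lean on these libraries where they do the work, as an engineer would, in place of code of your own. Each camera call takes 0.05 s, during which the arm holds its last target. There are 200 camera calls.

## Task

The locating arm on the glass machine's bed is pinned in the middle hole of its index plate. Hook a fingertip under the pull ring, lift the spring pin out of its hole, swing the arm one hole towards the glass pane, and let the pin drop fully home in that hole. Do not grip or wrench the ring, leave everything else on the bed where it is, and finish clear of it all.

Things in the scene. Friction and masses are not known exactly. Their poses are not given: they have to be found in the camera images.
- locator: Fixed index fixture with the arm and pin on it. Origin on the work surface under the arm's vertical hinge; its -x axis points to the middle pin hole (towards the robot), z up. Steel plate: curved band 100 to 160 mm from the hinge, top 34 mm high; five pin holes on a 130 mm radius, 0.35 rad (45 mm) apart, at -0.70 to 0.70 rad of joint stop_arm. Hub 60 mm across, 62 mm high. Keep forces under 25 N.
- hinge_axis (a point): A point on the arm's vertical hinge axis, 34 mm above the work surface.
- stop_arm (a joint): Arm angle, rad: 0 in the middle hole (its start), positive clockwise seen from above (the arm's free end, near the robot, goes to the robot's left), negative to the right. Limits +-0.80. Locked until the pin is lifted; then it swings at 1 to 2 N at the ring and stays where it is left. In a hole it has 0.012 rad of play either way.
- stop_nose (a point): Top of the arm's free end, 188 mm from the hinge axis and 48 mm above the work surface. The arm is a grey flat bar 26 mm wide, its top at 48 mm, with a round rubber bumper (28 mm across) under this point.
- index_pin (a joint): Lift of the spring pin, m: 0 fully home, about 0.012 with its tip on top of the plate, 0.024 at the upper stop. The spring and weight press down with about 4 N at 0, 7 N at 0.012, 10 N at 0.024. Pin 10 mm thick with a round tip; let go, it falls in by itself when the arm is within about 0.02 rad of a hole.
- pull_ring (a point): Centre of the pull ring on the pin, 130 mm from the hinge on the arm's centre line, 99 mm above the work surface with the pin home; rises with it. Upright ring of 8 mm steel bar, 56 mm clear inside, 72 mm outside, its plane square to the arm, so it is open along the arm. A finger sloping down along the arm lifts it by its upper inside (28 mm above this point) and can push it sideways.
- pane_rest: Clear glass pane with greenish edges, 280 x 240 x 6 mm, lying on four cream vacuum pads, its top 71 mm high, fixed; origin on the work surface under its centre. It stands to the robot's left or right of the locator.
- bare_pads: Four similar cream vacuum pads without a pane, 65 mm high, fixed, on the other side; origin on the work surface at their middle, they spread about 130 mm either way.
- valve_a: Loose bystander: aluminium block valve with a red cap on a round cream foot 60 mm across, 58 mm high; origin under its centre.
- valve_b: Loose bystander: a second valve like valve_a.
- wrench: Loose bystander: open wrench 160 mm long, lying flat; origin under its middle.
- screwdriver: Loose bystander: screwdriver 180 mm long, lying; origin under its middle.
- polish_jar: Loose bystander: jar 64 mm across, 75 mm high; origin under its centre.
- seal_ring: Loose bystander: flat rubber ring 80 mm across, 10 mm high; origin under its centre.
- pad_block: Loose bystander: small wood block 50 x 35 x 20 mm; origin under its centre.

How it is judged:
On the way, in this order (a step that is already met when the one before it is completed fails the run):
1. the pin is lifted clear of the plate while the arm is still at the middle hole (value of joint index_pin above 0.0105 m and value of joint stop_arm between -0.08 and 0.08 rad), for 0.05 s.
2. the arm has been swung to the next hole on the glass pane's side (((world y of pane_rest above 0 m and value of joint stop_arm between 0.3 and 0.4 rad) or (world y of pane_rest below 0 m and value of joint stop_arm between -0.4 and -0.3 rad))), for 0.1 s.
At the end, for the whole second after the job is handed in: The arm stands in the hole next to the middle one on the pane's side (joint stop_arm within 0.025 rad of +0.35 if the pane is at the robot's left, of -0.35 if at its right), at rest, the pin fully home (joint index_pin below 2 mm), and every loose bystander is within 30 mm of where it was (((world y of pane_rest above 0 m and value of joint stop_arm between 0.325 and 0.375 rad) or (world y of pane_rest below 0 m and value of joint stop_arm between -0.375 and -0.325 rad)) and value of joint index_pin below 0.002 m and velocity of joint stop_arm between -0.05 and 0.05 rad/s and distance of each of valve_a, valve_b, wrench, screwdriver, polish_jar, seal_ring, pad_block from where it was at the start of the episode below 0.03 m); the robot touches nothing.
It fails at once if the ring, arm or fixture is gripped or wrenched (over 35 N) (contact force between the fingers and locator above 35 N).
It fails at once if a loose bystander is moved or lifted by more than 30 mm (distance of any of valve_a, valve_b, wrench, screwdriver, polish_jar, seal_ring, pad_block from where it was at the start of the episode above 0.03 m).
It also fails if it takes over 38 s, if anything falls off the work surface, if the arm or the gripper's body presses on something with over 40 N, if the wrist force passes 120 N, or if a joint passes its speed limit or range.

## Working session

There is one attempt and no reset: what is moved stays moved. The work goes in short steps, Python scripts to look and compute and a shell command to move; the robot and the scene stay as the last step left them, time stands still between calls to the robot, and variables do not carry over. Pictures are saved under pics/ and viewed, at most 13 in all, crops included, and the job is handed in when it is done.

```bash
mkdir -p pics; cat > h.py <<'E'
import numpy as np, cv2
from cell import readout, vision
from scipy.spatial.transform import Rotation as R
def grab(name,fn=None):
    d=vision.get_image(name)
    if fn: cv2.imwrite('pics/'+fn,d['pixels'])
    np.savez('last_'+name,**{k:np.asarray(v) for k,v in d.items()})
    return d
def rot(d):
    r=np.asarray(d['rotation'],float)
    return r if r.shape==(3,3) else R.from_rotvec(r).as_matrix()
def pt(d,u,v,z=None):
    K=np.asarray(d['camera_matrix']);k=float(d['k1'])
    x=(u-K[0,2])/K[0,0];y=(v-K[1,2])/K[1,1]
    a,b=x,y
    for _ in range(20):
        s=1+k*(a*a+b*b);a,b=x/s,y/s
    ray=rot(d)@np.array([a,-b,-1.]);p=np.asarray(d['position'],float)
    if z is not None: return p+ray*(z-p[2])/ray[2]
    return p+ray*float(d['z_map'][int(round(v)),int(round(u))])
E
python3 - <<'E'
from h import *
s=readout.observe();print({k:np.round(v,3) for k,v in s.items()})
for n in('scene','side'):
    d=grab(n,n+'1.png');print(n,d['position'],d['rotation'],d['k1'])
a=cv2.imread('pics/scene1.png');b=cv2.imread('pics/side1.png')
E
```

```text
{'clock': np.float64(0.0), 'joints': array([-1.228,  0.435,  0.025,  1.574, -0.012,  1.134, -0.075]), 'dq': array([-0.001, -0.   , -0.003, -0.001,  0.   , -0.001,  0.   ]), 'joint_efforts': array([-0.0000e+00, -6.6784e+01,  9.8500e-01, -3.1447e+01, -6.1000e-02,
        4.3000e-02,  0.0000e+00]), 'position': array([0.269, 0.563, 0.191]), 'ee_rot': array([-6.950e-01, -3.064e+00,  3.000e-03]), 'force': array([ 0.257,  0.442, -0.117]), 'ft_torque': array([-0.01 ,  0.054, -0.03 ]), 'gripper_force': np.float64(0.0), 'width': np.float64(1.0)}
scene [ 1.13070085 -0.3493478   0.9552656 ] [0.58830695 0.32887083 0.97111207] 0.007029674319588918
side [0.2640275  0.52662783 0.83459934] [ 0.24940137 -0.86210586 -2.4171417 ] 0.03625380059129834
```

View pics/scene1.png

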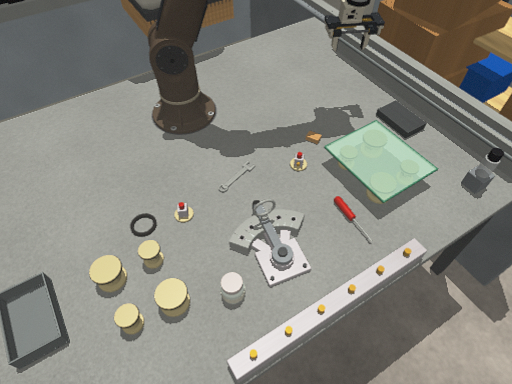

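View pics/side1.png

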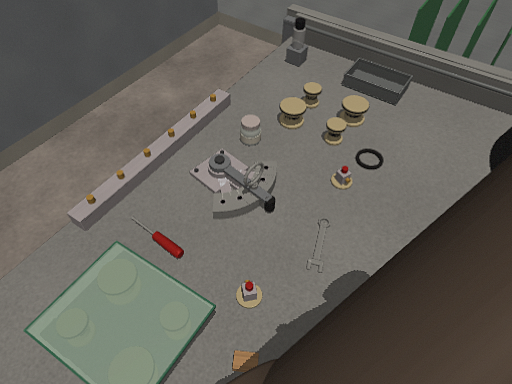

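The scene view shows the hub at about (282,253), the ring at (264,210) and the pane at (380,160). The side view shows the hub at (219,161), the ring at (255,177), the nose at (269,203) and the pane at (120,310). Next I'll turn these into positions.

```bash
python3 - <<'E'
from h import *
S=np.load('last_scene.npz');D=np.load('last_side.npz')
for n,d,L in(('scene',S,dict(hub=(282,253,.062),nose=(257,206,.048),ring=(264,209,.099),pane=(380,160,.071),pads=(140,285,.065),valve=(299,160,.058),valve2=(184,211,.04),jar=(232,282,.075))),
  ('side',D,dict(hub=(219,160,.062),nose=(269,203,.048),ring=(255,176,.099),pane=(121,312,.071),valve=(249,288,.04),wr=(318,245,0)))):
    for k,(u,v,z) in L.items(): print(n,k,np.round(pt(d,u,v,z),3),np.round(pt(d,u,v),3))
a=cv2.resize(S['pixels'][180:300,200:330],None,fx=4,fy=4,interpolation=cv2.INTER_CUBIC)
b=cv2.resize(S['pixels'][0:60,300:400],None,fx=4,fy=4,interpolation=cv2.INTER_CUBIC)
cv2.imwrite('pics/c1.png',np.hstack([a[:,:400],b[:,:].repeat(2,0)[:480]])) if 0 else cv2.imwrite('pics/c1.png',a)
w=grab('wrist','w1.png')
E
```

```text
scene hub [ 0.755 -0.045  0.062] [ 0.756 -0.046  0.063]
scene nose [ 0.575 -0.014  0.048] [ 0.621 -0.042  0.123]
scene ring [ 0.626 -0.022  0.099] [ 0.596 -0.002  0.048]
scene pane [0.647 0.418 0.071] [0.648 0.416 0.073]
scene pads [ 0.637 -0.41   0.065] [ 0.602 -0.414  0.002]
scene valve [0.495 0.201 0.058] [0.48  0.214 0.036]
scene valve2 [ 0.466 -0.21   0.04 ] [ 0.467 -0.21   0.041]
scene jar [ 0.761 -0.206  0.075] [ 0.762 -0.206  0.078]
side hub [ 0.746 -0.036  0.062] [ 0.745 -0.036  0.062]
side nose [0.558 0.002 0.048] [0.559 0.001 0.047]
side ring [ 0.614 -0.017  0.099] [ 0.644 -0.063  0.036]
side pane [0.647 0.417 0.071] [0.647 0.417 0.07 ]
side valve [0.471 0.218 0.04 ] [0.467 0.225 0.058]
side wr [0.405 0.011 0.   ] [0.403 0.015 0.007]
```

View pics/c1.png

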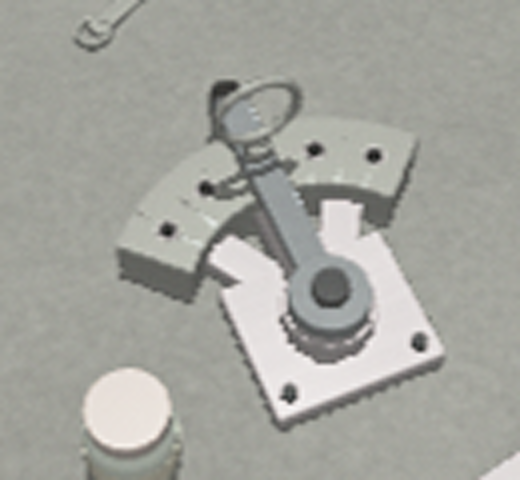

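View pics/w1.png

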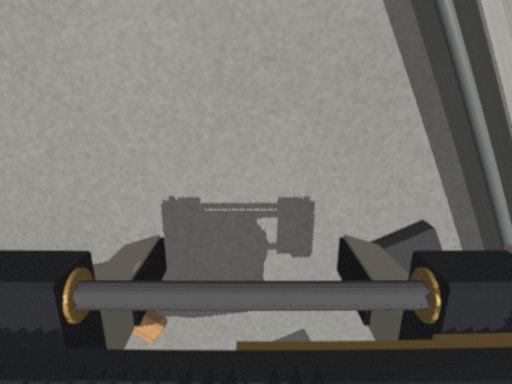

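The crop shows the ring centred at (265.5,207), the hub at (282.5,252) and four free holes at (242,237.5), (252,227), (279,217.5) and (293.5,219). The wrist view shows the two fingers open over bare bed. I'll fit the locator pose from the holes.

```bash
python3 - <<'E'
from h import *
from scipy.optimize import least_squares
S=np.load('last_scene.npz');D=np.load('last_side.npz')
px=np.array([(167,230),(207,188),(316,150),(374,156)])/4+[200,180]
P=np.array([pt(S,u,v,.034)[:2] for u,v in px]);print(P.round(3))
th=np.array([-.7,-.35,.35,.7])
def mod(q,t): # clockwise positive
    a=q[2]+np.pi-t
    return np.c_[q[0]+.13*np.cos(a),q[1]+.13*np.sin(a)]
f=least_squares(lambda q:(mod(q,th)-P).ravel(),[.75,-.04,-.2]);print(f.x,f.fun.round(4))
q=f.x; print('ring',mod(q,np.array([0,.35])))
print('ring from pixel',pt(S,265.5,207,.099))
b=cv2.resize(D['pixels'][120:240,180:310],None,fx=4,fy=4,interpolation=cv2.INTER_CUBIC)
cv2.imwrite('pics/c2.png',b)
E
```

```text
[[ 0.638 -0.107]
 [ 0.623 -0.063]
 [ 0.638  0.025]
 [ 0.666  0.059]]
[ 0.75079727 -0.04019783 -0.16997759] [ 0.0002  0.0007 -0.0003 -0.0005 -0.0004 -0.0004  0.0005  0.0003]
ring [[ 0.62267076 -0.01820699]
 [ 0.63797933  0.02439406]]
ring from pixel [ 0.62209883 -0.01414256  0.099     ]
```

View pics/c2.png

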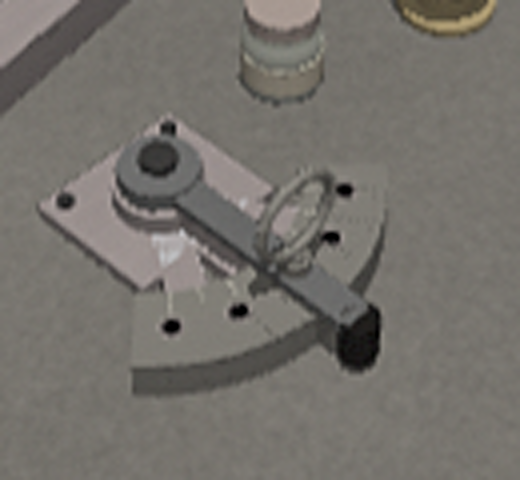

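```bash
python3 -m creep '[[0,0,-1,0,0],[0,0,-1,0,0],[0,0,-1,0,0],[0,0,-1,0,0],[0,0,-1,0,0],[0,0,-1,0,0],[0,0,-1,0,0],[0,0,-1,0,0],[0,0,-1,0,0],[0,0,-1,0,0]]'; python3 -c "
from h import *
s=readout.observe();print(s['joints'].round(3) if hasattr(s['joints'],'round') else s['joints']);print(R.from_rotvec(s['ee_rot']).as_matrix().round(3))"
```

```text
clock: 1.4
position: [0.2664, 0.559, 0.5706]
ee_rot: [0.69, 3.058, 0.047]
force: [0.5, 0.5, -0.7]
width: 0.007
gripper_force: 0.0
[-1.357  0.41   0.313  0.714 -0.138  2.001 -0.003]
[[-0.903  0.429  0.013]
 [ 0.429  0.903  0.028]
 [ 0.001  0.031 -1.   ]]
```

The limit on j6 (2.0) is now active and the tool is starting to tilt. I'll push further to see whether the tilt grows and persists.

```bash
cat > st.py <<'E'
from h import *
s=readout.observe();M=R.from_rotvec(s['ee_rot']).as_matrix()
print(np.round(s['joints'],3));print(M.round(3));print('slope below horiz',np.degrees(np.arcsin(-M[2,2])).round(1),'heading',np.degrees(np.arctan2(M[1,2],M[0,2])).round(1))
E
python3 -m creep '[[0,0,-1,0,0],[0,0,-1,0,0],[0,0,-1,0,0],[0,0,-1,0,0],[0,0,-1,0,0],[0,0,-1,0,0]]'; python3 st.py
```

```text
clock: 2.15
position: [0.2404, 0.5029, 0.6724]
ee_rot: [0.682, 3.007, 0.305]
force: [-0.3, 0.1, -0.1]
width: 0.001
gripper_force: 0.0
[-1.507  0.232  0.462  0.725 -0.127  2.002 -0.006]
[[-0.902  0.423  0.086]
 [ 0.431  0.884  0.181]
 [ 0.001  0.2   -0.98 ]]
slope below horiz 78.4 heading 64.7
```

The tilt appears and persists. I'll carry the tool round to the azimuth of the locator and then push against the limit there.

```bash
python3 -m creep '[[-1,-1,0,0,0],[-1,-1,0,0,0],[-1,-1,0,0,0],[-1,-1,0,0,0],[-1,-1,0,0,0],[-1,-1,0,0,0],[-1,-1,0,0,0],[-1,-1,0,0,0],[-1,-1,0,0,0],[-1,-1,0,0,0],[-1,-1,0,0,0],[-1,-1,0,0,0]]'; python3 st.py
```

```text
clock: 3.65
position: [0.4715, -0.1252, 0.5773]
ee_rot: [0.671, 3.007, 0.299]
force: [-2.8, -2.2, 3.0]
width: 0.004
gripper_force: 0.0
[-1.664 -0.437  1.312  1.139  0.306  1.952  0.925]
[[-0.905  0.416  0.087]
 [ 0.425  0.887  0.178]
 [-0.003  0.198 -0.98 ]]
slope below horiz 78.6 heading 63.9
```

I need a kinematic model to plan this, so I'll fit one to the joint and pose samples.

```bash
cat > km.py <<'E'
import numpy as np, itertools, json
from scipy.optimize import least_squares
from scipy.spatial.transform import Rotation as R
S=[([-1.228,.435,.025,1.574,-.012,1.134,-.075],[.269,.563,.191],[-.695,-3.064,.003]),
([-1.357,.41,.313,.714,-.138,2.001,-.003],[.2664,.559,.5706],[.69,3.058,.047]),
([-1.507,.232,.462,.725,-.127,2.002,-.006],[.2404,.5029,.6724],[.682,3.007,.305]),
([-1.664,-.437,1.312,1.139,.306,1.952,.925],[.4715,-.1252,.5773],[.671,3.007,.299])]
def fk(j,p,s):
    c,h,a0,L1,a1,L2,a2,L3,c7,c3,c5=p
    T=R.from_euler('z',s[0]*j[0]+c); x=np.array([0,0,h])+T.apply([a0,0,0])
    T=T*R.from_euler('y',j[1])*R.from_euler('z',s[1]*j[2]+c3); x=x+T.apply([a1,0,L1])
    T=T*R.from_euler('y',j[3])*R.from_euler('z',s[2]*j[4]+c5); x=x+T.apply([a2,0,L2])
    T=T*R.from_euler('y',j[5]); x=x+T.apply([0,0,L3])
    return x,T*R.from_euler('z',s[3]*j[6]+c7)
def fit(S):
    best=None
    for s in itertools.product((1,-1),repeat=4):
      for c in (-2,-.1,1,2.4):
       for c7 in (0,1.57,3.14,-1.57):
        def f(p):
            o=[]
            for j,x,r in S:
                X,T=fk(j,p,s); o+=list((X-x)*3)+list((T.inv()*R.from_rotvec(r)).as_rotvec())
            return np.r_[o,.01*np.array([p[2],p[4],p[6],p[9],p[10]])]
        r=least_squares(f,[c,.3,0,.4,0,.4,0,.25,c7,0,0],max_nfev=60)
        if best is None or r.cost<best[0]: best=(r.cost,r.x,s,r.fun)
    return best
if __name__=='__main__':
    b=fit(S);print(b[0],b[1].round(3),b[2]);print(b[3].round(3));json.dump([list(b[1]),b[2]],open('km.json','w'))
E
time python3 km.py
```

```text
0.0013228544549994238 [-0.014  0.291 -0.01   0.499  0.045  0.426  0.008  0.352 -4.797 -0.082
  0.025] (-1, -1, -1, -1)
[-0.005 -0.003 -0.012  0.003  0.011 -0.014 -0.001  0.004 -0.012  0.008
  0.013  0.006  0.004  0.001  0.     0.008  0.015  0.007 -0.012 -0.002
  0.024  0.002 -0.025  0.001 -0.     0.     0.    -0.001  0.   ]
real	0m47.549s
user	0m47.938s
sys	0m0.077s
```

```bash
cat > sim.py <<'E'
from km import *
P,Sg=json.load(open('km.json'))
lo=np.array([-2.62,-.44,-1.27,.08,-1.32,.12,-2.74]);hi=np.array([2.62,2.09,1.32,2.57,4.46,2.,2.74])
def F(q): return fk(q,P,Sg)
def jac(q):
    x,T=F(q);J=np.zeros((6,7))
    for i in range(7):
        d=q.copy();d[i]+=1e-5;X,U=F(d);J[:3,i]=(X-x)/1e-5;J[3:,i]=(U*T.inv()).as_rotvec()/1e-5
    return J
def row(q,r,w=.3,lam=.02,it=15):
    x,T=F(q);tx=x+T.apply(np.array(r[:3])*.04);tT=T*R.from_euler('z',np.radians(4*r[3]))
    for _ in range(it):
        x,T=F(q);e=np.r_[tx-x,w*(tT*T.inv()).as_rotvec()];J=jac(q);J[3:]*=w
        q=np.clip(q+J.T@np.linalg.solve(J@J.T+lam**2*np.eye(6),e),lo,hi)
    return q
def run(q,rows,**k):
    q=np.array(q,float)
    for r in rows: q=row(q,r,**k)
    return q
def show(q):
    x,T=F(q);z=T.as_matrix()[:,2]
    print(np.round(q,2),np.round(x,3),'slope %.0f head %.0f'%(np.degrees(np.arcsin(-z[2])),np.degrees(np.arctan2(z[1],z[0]))),'y',T.as_matrix()[:,1].round(2))
E
python3 - <<'E'
from sim import *
for w in(.1,.3,1):
  for lam in (.02,.1):
    q=S[0][0];print(w,lam)
    for rows in ([[0,0,-1,0]]*10,[[0,0,-1,0]]*6,[[-1,-1,0,0]]*12): q=run(q,rows,w=w,lam=lam);show(q)
E
```

```text
0.1 0.02
[-1.2   0.47  0.02  0.52 -0.02  2.   -0.09] [0.284 0.606 0.594] slope 81 head 59 y [0.44 0.89 0.15]
[-1.19  0.41  0.02  0.08 -0.03  2.   -0.1 ] [0.272 0.588 0.826] slope 52 head 63 y [0.35 0.71 0.61]
[-0.83  0.01  1.08  1.5  -0.63  1.55  1.36] [0.535 0.034 0.535] slope 52 head 63 y [0.35 0.71 0.61]
0.1 0.1
[-1.22  0.39  0.03  0.67 -0.01  2.   -0.09] [0.264 0.566 0.586] slope 85 head 55 y [0.44 0.89 0.08]
[-1.22  0.28  0.03  0.29 -0.01  2.   -0.1 ] [0.248 0.54  0.821] slope 57 head 63 y [0.37 0.75 0.55]
[-0.85 -0.08  1.08  1.34 -0.4   1.68  1.26] [ 0.494 -0.045  0.587] slope 61 head 56 y [0.39 0.78 0.49]
0.3 0.02
[-1.2   0.49  0.02  0.49 -0.02  2.   -0.09] [0.288 0.614 0.596] slope 80 head 60 y [0.44 0.88 0.17]
[-1.17  0.47  0.03  0.08 -0.05  2.   -0.11] [0.289 0.616 0.783] slope 56 head 64 y [0.37 0.74 0.56]
[-0.7   0.03  0.9   1.5  -0.58  1.52  1.31] [0.54  0.046 0.514] slope 56 head 64 y [0.37 0.74 0.56]
0.3 0.1
[-1.21  0.44  0.03  0.59 -0.02  2.   -0.09] [0.276 0.59  0.587] slope 83 head 58 y [0.44 0.89 0.11]
[-1.19  0.4   0.02  0.13 -0.02  2.   -0.1 ] [0.272 0.587 0.81 ] slope 55 head 63 y [0.36 0.74 0.58]
[-0.77  0.01  1.02  1.46 -0.59  1.59  1.34] [0.53  0.022 0.539] slope 55 head 63 y [0.36 0.74 0.57]
1 0.02
[-1.2   0.49  0.02  0.48 -0.02  2.   -0.09] [0.288 0.616 0.596] slope 80 head 60 y [0.44 0.88 0.17]
[-1.16  0.54  0.03  0.08 -0.07  2.   -0.11] [0.306 0.644 0.733] slope 60 head 64 y [0.4  0.77 0.5 ]
[-0.62  0.04  0.76  1.51 -0.52  1.49  1.26] [0.543 0.057 0.489] slope 60 head 64 y [0.4  0.77 0.5 ]
1 0.1
[-1.2   0.46  0.03  0.56 -0.02  2.   -0.09] [0.28  0.599 0.587] slope 83 head 58 y [0.44 0.89 0.13]
[-1.19  0.43  0.02  0.12 -0.02  2.   -0.1 ] [0.279 0.602 0.791] slope 56 head 63 y [0.36 0.75 0.55]
[-0.71  0.02  0.93  1.47 -0.57  1.56  1.33] [0.535 0.031 0.528] slope 56 head 63 y [0.36 0.75 0.55]
```

```bash
python3 - <<'E'
from sim import *
q=S[3][0]
for lam in (.02,.1):
  q=S[3][0]
  for rows in ([[-1,0,0,0]]*6,[[-1,0,-.5,0]]*6,[[-1,0,-1,0]]*12,[[-.5,0,-1,0]]*6): q=run(q,rows,w=1,lam=lam);show(q)
E
python3 -m creep '[[-1,0,0,0,0],[-1,0,0,0,0],[-1,0,0,0,0],[-1,0,0,0,0],[-1,0,0,0,0],[-1,0,0,0,0],[-1,0,-0.5,0,0],[-1,0,-0.5,0,0],[-1,0,-0.5,0,0],[-1,0,-0.5,0,0]]'; python3 st.py
```

```text
[-2.62 -0.44  1.32  0.08  1.6   2.    1.3 ] [ 0.597 -0.217  0.862] slope 49 head -21 y [0.47 0.87 0.12]
[-2.62 -0.35  1.12  0.19  2.91  1.92  1.81] [ 0.299 -0.381  1.048] slope 20 head -90 y [ 0.78  0.21 -0.59]
[-2.62 -0.44  1.32  0.15  4.46  1.56  1.2 ] [ 0.062 -0.091  1.285] slope -25 head 178 y [ 0.06 -0.98  0.21]
[-2.62 -0.44  1.32  0.14  4.46  1.71  1.04] [ 0.041 -0.091  1.236] slope -17 head 177 y [ 0.06 -0.93  0.35]
[-2.62 -0.44  1.32  0.38  1.15  2.    1.07] [0.624 0.008 0.826] slope 54 head 6 y [0.16 0.97 0.18]
[-2.58 -0.43  1.31  0.08  1.41  1.98  1.3 ] [ 0.61  -0.171  0.876] slope 47 head -7 y [0.33 0.92 0.2 ]
[-1.88 -0.23  0.89  0.08  1.18  2.    1.39] [ 0.411 -0.202  1.008] slope 33 head -10 y [0.3  0.93 0.2 ]
[-1.   -0.21  0.15  0.09  1.04  2.    1.4 ] [ 0.271 -0.182  1.072] slope 23 head -12 y [0.28 0.94 0.2 ]
clock: 4.9
position: [0.5521, -0.1953, 0.6587]
ee_rot: [0.662, 2.729, 0.196]
force: [-0.1, 0.4, -0.2]
width: 0.005
gripper_force: 0.0
[-1.734 -0.438  1.317  0.928  0.522  1.895  1.008]
[[-0.839  0.421  0.343]
 [ 0.466  0.883  0.056]
 [-0.279  0.207 -0.938]]
slope below horiz 69.6 heading 9.3
```

```bash
python3 -m creep '[[-1,-0.3,-0.5,0,0],[-1,-0.3,-0.5,0,0],[-1,-0.3,-0.5,0,0],[-1,-0.3,-0.5,0,0],[-1,-0.3,-0.5,0,0],[-1,-0.3,-0.5,0,0],[-1,-0.3,-0.5,0,0],[-1,-0.3,-0.5,0,0]]'; python3 st.py
```

```text
clock: 5.9
position: [0.5435, -0.3186, 0.7929]
ee_rot: [0.639, 2.483, 0.102]
force: [0.5, 0.7, -0.2]
width: 0.004
gripper_force: 0.0
[-1.825 -0.438  1.317  0.5    0.792  2.001  1.269]
[[-0.725  0.422  0.545]
 [ 0.465  0.883 -0.065]
 [-0.508  0.206 -0.836]]
slope below horiz 56.7 heading -6.8
```

```bash
python3 -m creep '[[-1,-0.4,-0.4,0,0],[-1,-0.4,-0.4,0,0],[-1,-0.4,-0.4,0,0],[-1,-0.4,-0.4,0,0],[-1,-0.4,-0.4,0,0],[-1,-0.4,-0.4,0,0],[-1,-0.4,-0.4,0,0]]'; python3 st.py
```

```text
clock: 6.78
position: [0.525, -0.4257, 0.8731]
ee_rot: [0.622, 2.274, 0.004]
force: [-9.6, -12.2, 4.2]
width: 0.002
gripper_force: 0.0
[-2.013 -0.438  1.317  0.083  1.143  2.001  1.585]
[[-0.589  0.434  0.682]
 [ 0.436  0.881 -0.184]
 [-0.68   0.189 -0.708]]
slope below horiz 45.1 heading -15.1
```

Slope is 45° and heading −15°, which is what I wanted. Next I'll work out the path to a point in front of the ring, checking it in the model.

```bash
cat > go.py <<'E'
import sys
from h import *
s=readout.observe();M=R.from_rotvec(s['ee_rot']).as_matrix();x=np.array(s['position'])
def to(t): d=np.array(t)-x;print('world d',d.round(4),'tool units',(M.T@d/.04).round(2))
if __name__=='__main__': to([float(v) for v in sys.argv[1:4]])
E
python3 go.py .55 0 .3; python3 - <<'E'
from sim import *
from cell import readout
q0=np.array(readout.observe()['joints']);show(q0)
for lam in(.02,.1):
  q=q0
  for tx in ([.55,-.2,.6],[.55,0,.35],[.568,-.004,.156],[.642,-.023,.079]):
    x,T=F(q);d=T.inv().apply(np.array(tx)-x)/.04;n=12
    q=run(q,[list(d/n)+[-4/12 if tx[2]==.6 else 0]]*n,w=1,lam=lam);show(q)
E
```

```text
world d [ 0.025   0.4257 -0.5731] tool units [14.02  6.94  8.61]
[-2.01 -0.44  1.32  0.08  1.14  2.    1.58] [ 0.469 -0.407  0.876] slope 46 head -20 y [0.45 0.89 0.11]
[-0.83 -0.44  0.6   1.71  0.7   1.11  1.09] [ 0.529 -0.203  0.582] slope 46 head -23 y [ 0.26  0.96 -0.13]
[-0.76 -0.17  0.3   2.17  0.93  0.73  0.35] [0.55 0.   0.35] slope 46 head -23 y [ 0.26  0.96 -0.13]
[-0.69  0.22  0.34  2.39  1.79  0.38 -0.67] [ 0.568 -0.004  0.156] slope 46 head -23 y [ 0.26  0.96 -0.13]
[-0.45  0.47  0.2   2.28  2.26  0.37 -1.12] [ 0.642 -0.023  0.079] slope 46 head -23 y [ 0.26  0.96 -0.13]
[-0.91 -0.44  0.62  1.66  0.74  1.18  1.08] [ 0.534 -0.2    0.603] slope 46 head -24 y [ 0.26  0.96 -0.15]
[-0.84 -0.17  0.36  2.17  0.96  0.76  0.33] [ 0.55 -0.    0.35] slope 46 head -24 y [ 0.26  0.96 -0.15]
[-0.77  0.23  0.41  2.39  1.76  0.37 -0.64] [ 0.568 -0.004  0.156] slope 46 head -24 y [ 0.26  0.96 -0.15]
[-0.5   0.48  0.26  2.27  2.24  0.36 -1.11] [ 0.642 -0.023  0.079] slope 46 head -24 y [ 0.26  0.96 -0.15]
```

```bash
python3 -m creep '[[0.8,0.4,0.5,0,0],[0.8,0.4,0.5,0,0],[0.8,0.4,0.5,0,0],[0.8,0.4,0.5,0,0],[0.8,0.4,0.5,0,0],[0.8,0.4,0.5,0,0],[0.8,0.4,0.5,0,0],[0.8,0.4,0.5,0,0],[0.8,0.4,0.5,0,0],[0,0,0,-1,0],[0,0,0,-1,0],[0,0,0,-1,0]]'; python3 st.py; python3 go.py .55 0 .3
```

```text
clock: 8.28
position: [0.5468, -0.2687, 0.6526]
ee_rot: [0.336, 2.286, -0.171]
force: [1.0, -0.3, 0.4]
width: 0.007
gripper_force: 0.0
[-0.747 -0.422  0.642  1.553  0.564  1.137  1.21 ]
[[-0.643  0.294  0.707]
 [ 0.186  0.956 -0.229]
 [-0.743 -0.016 -0.67 ]]
slope below horiz 42.0 heading -17.9
world d [ 0.0032  0.2687 -0.3526] tool units [7.74 6.58 4.42]
```

```bash
python3 -m creep '[[0.86,0.73,0.49,0,0],[0.86,0.73,0.49,0,0],[0.86,0.73,0.49,0,0],[0.86,0.73,0.49,0,0],[0.86,0.73,0.49,0,0],[0.86,0.73,0.49,0,0],[0.86,0.73,0.49,0,0],[0.86,0.73,0.49,0,0],[0.86,0.73,0.49,0,0],[0,0,0,0,0]]'; python3 st.py; python3 - <<'E'
from h import *
from go import M,to
C=np.array([.6227,-.018,.099]);z=M[:,2]
to(C-.085*z); to(C+.028*z); d=grab('wrist','w2.png')
E
```

```text
clock: 9.52
position: [0.5491, 0.0025, 0.2976]
ee_rot: [0.333, 2.291, -0.171]
force: [-0.5, -1.5, 0.2]
width: 0.003
gripper_force: 0.0
[-0.477 -0.118 -0.052  2.33   1.147  0.643 -0.112]
[[-0.647  0.292  0.704]
 [ 0.184  0.956 -0.227]
 [-0.74  -0.017 -0.673]]
slope below horiz 42.3 heading -17.9
world d [ 0.0137 -0.0012 -0.1414] tool units [2.39 0.13 2.63]
world d [ 0.0933 -0.0269 -0.2175] tool units [2.39 0.13 5.45]
```

View pics/w2.png

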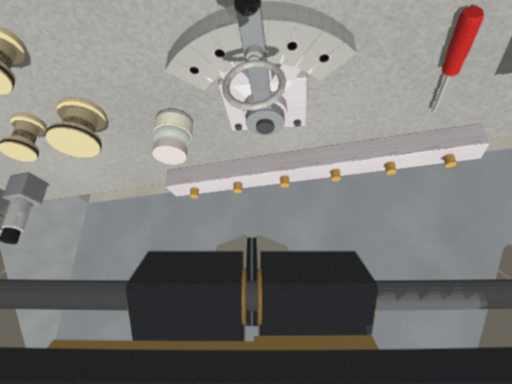

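The wrist view shows the ring square-on at (253,84), in line with the closed fingers at column 252. I'll check its position from here and then move to the point in front of it.

```bash
python3 - <<'E'
from h import *
d=np.load('last_wrist.npz');print(pt(d,253.5,83.5,.099),d['position'])
for c in((220,84),(284,84)):print(pt(d,*c,.099))
for c in((220,53,.034),(194,70,.034),(292,46,.034),(324,58,.034)):print(pt(d,*c))
E
python3 -m creep '[[0.48,0,0.5,0,0],[0.48,0,0.5,0,0],[0.48,0.06,0.5,0,0],[0.48,0.06,0.5,0,0],[0.48,0,0.5,0,0],[0,0,0,0,0]]'; python3 go.py .6227 -.018 .099
python3 -c "
from h import *
d=grab('wrist','w3.png');cv2.imwrite('pics/s3.png',np.hstack([cv2.resize(grab('side')['pixels'][90:240,160:340],None,fx=2.2,fy=2.2),cv2.resize(grab('scene')['pixels'][120:270,190:370],None,fx=2.2,fy=2.2)]))"
```

```text
[ 0.62202586 -0.02086751  0.099     ] [0.36408513 0.05990673 0.36723101]
[ 0.61246364 -0.05666252  0.099     ]
[0.63195931 0.01120681 0.099     ]
[ 0.62437922 -0.06557708  0.034     ]
[ 0.63996659 -0.10840097  0.034     ]
[0.63891513 0.02141285 0.034     ]
[0.66735969 0.05640995 0.034     ]
clock: 10.32
position: [0.5604, -0.0006, 0.1621]
ee_rot: [0.338, 2.287, -0.173]
force: [-0.1, 0.1, 0.1]
width: 0.002
gripper_force: 0.0
world d [ 0.0623 -0.0174 -0.0631] tool units [0.08 0.07 2.26]
```

View pics/s3.png

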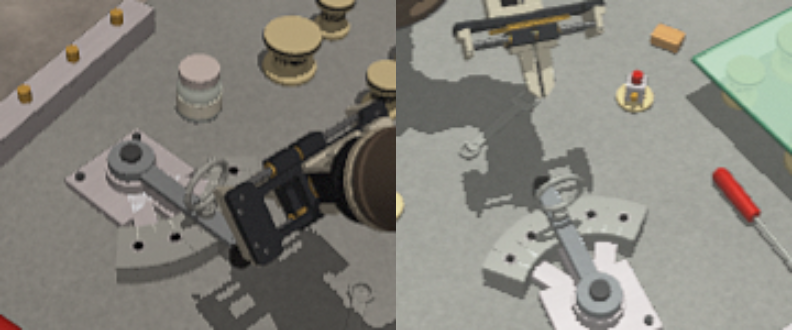

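View pics/w3.png

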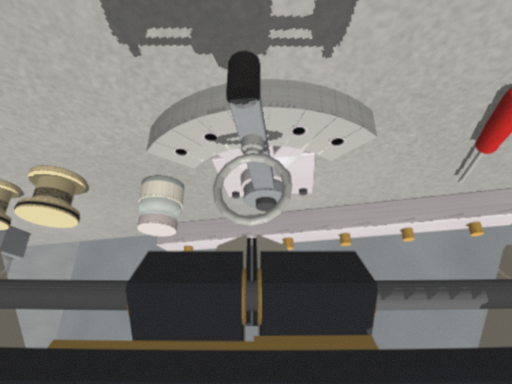

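The side view shows the closed fingers in front of the ring. The wrist view shows the ring centred at (252,188), right on the finger line. I'll insert along the tool axis.

```bash
python3 -m creep '[[0.04,0.02,0.5,0,0],[0.04,0.02,0.5,0,0],[0,0,0.5,0,0],[0,0,0.5,0,0],[0,0,0.4,0,0],[0,0,0.4,0,0],[0,0,0.2,0,0],[0,0,0,0,0]]'; python3 go.py .6227 -.0195 .099
python3 -c "
from h import *
cv2.imwrite('pics/s4.png',np.hstack([cv2.resize(grab('side')['pixels'][110:220,190:310],None,fx=3.3,fy=3.3),cv2.resize(grab('scene')['pixels'][140:250,210:330],None,fx=3.3,fy=3.3)]))"
```

```text
clock: 11.48
position: [0.644, -0.0251, 0.0805]
ee_rot: [0.339, 2.285, -0.17]
force: [0.0, 0.4, 0.2]
width: 0.005
gripper_force: 0.0
world d [-0.0213  0.0056  0.0185] tool units [ 0.02 -0.03 -0.72]
```

View pics/s4.png

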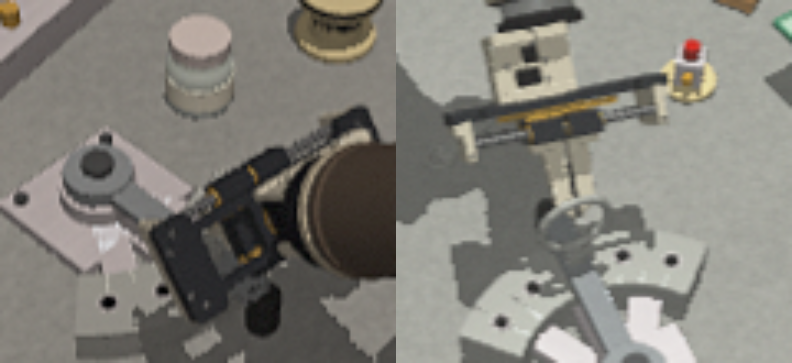

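The fingertips are through the ring with no contact. I'll lift straight up in small steps while watching the force.

```bash
python3 -m creep '[[-0.1,0,-0.09,0,0],[-0.1,0,-0.09,0,0],[-0.07,0,-0.06,0,0],[0,0,0,0,0]]'; python3 -m creep '[[-0.07,0,-0.065,0,0],[-0.07,0,-0.065,0,0],[0,0,0,0,0]]'
```

```text
clock: 12.08
position: [0.6426, -0.0245, 0.0936]
ee_rot: [0.338, 2.288, -0.169]
force: [-4.0, 0.8, -4.6]
width: 0.004
gripper_force: 3.0
clock: 12.45
position: [0.6428, -0.0244, 0.1013]
ee_rot: [0.338, 2.288, -0.17]
force: [-5.7, 0.3, -7.2]
width: 0.002
gripper_force: 3.8
```

```bash
python3 -m creep '[[-0.07,0,-0.06,0,0],[-0.06,0,-0.055,0,0],[0,0,0,0,0]]'; python3 -c "
from h import *
from go import M,x
H=np.array([.7508,-.0402]);r0=np.array([.6227,-.0182])
for a in(.1,.2,.3,.35):
  c,s=np.cos(-a),np.sin(-a);r=H+np.array([[c,-s],[s,c]])@(r0-H);d=np.r_[r-r0,0];print(a,d.round(4),(M.T@d/.04).round(2))
"
```

```text
clock: 12.82
position: [0.6427, -0.0243, 0.1081]
ee_rot: [0.338, 2.288, -0.17]
force: [-5.3, 0.7, -8.0]
width: 0.008
gripper_force: 4.0
0.1 [0.0028 0.0127 0.    ] [ 0.01  0.32 -0.02]
0.2 [0.0069 0.025  0.    ] [ 0.01  0.65 -0.02]
0.3 [0.0122 0.0369 0.    ] [-0.02  0.97  0.01]
0.35 [0.0153 0.0426 0.    ] [-0.05  1.13  0.03]
```

```bash
python3 -m creep '[[0,0.15,-0.01,0,0],[0,0.15,-0.01,0,0],[0,0.15,0,0,0],[0,0.15,0,0,0],[0,0,0,0,0]]'; python3 -m creep '[[0,0.15,0,0,0],[0,0.15,0,0,0],[-0.02,0.12,0.01,0,0],[-0.02,0.1,0.01,0,0],[0,0,0,0,0]]'; python3 -c "
from h import *
cv2.imwrite('pics/s5.png',np.hstack([cv2.resize(grab('side')['pixels'][110:220,190:310],None,fx=3.3,fy=3.3),cv2.resize(grab('scene')['pixels'][140:250,210:330],None,fx=3.3,fy=3.3,interpolation=cv2.INTER_CUBIC)]))"
```

```text
clock: 13.45
position: [0.6507, 0.0001, 0.109]
ee_rot: [0.337, 2.286, -0.168]
force: [-2.6, 1.3, -8.5]
width: 0.004
gripper_force: 3.7
clock: 14.08
position: [0.658, 0.0193, 0.1091]
ee_rot: [0.337, 2.287, -0.168]
force: [-3.9, 3.3, -8.3]
width: 0.008
gripper_force: 4.3
```

View pics/s5.png

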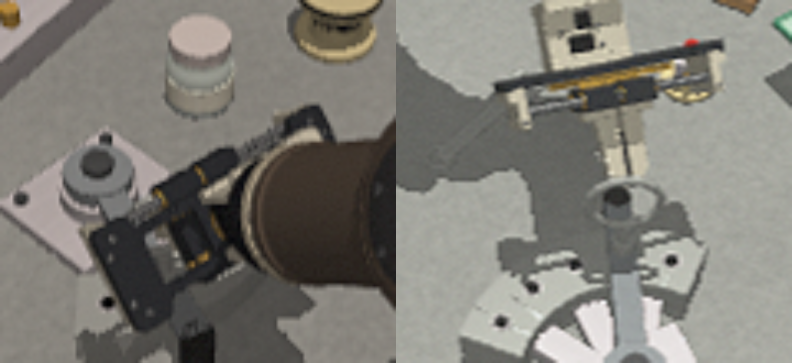

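The ring is now at about (279,202) in the scene view, and the middle hole has come into view at (264,220). I'll measure the arm angle.

```bash
python3 - <<'E'
from h import *
S=np.load('last_scene.npz');H=np.array([.7508,-.0402])
def ang(u,v,z):
    p=pt(S,u,v,z)[:2];d=p-H;return p.round(4),np.hypot(*d).round(4),(np.pi-.17-np.arctan2(d[1],d[0])).round(3)
for z in(.111,.115,.119):print(ang(279.1,202,z))
print('nose',ang(210+(617-396)/3.3,140+196/3.3,.048))
c=S['pixels'][175:250,250:310];cv2.imwrite('pics/c6.png',cv2.resize(c,None,fx=8,fy=8,interpolation=cv2.INTER_CUBIC))
E
```

```text
(array([0.6353, 0.0237]), np.float64(0.132), np.float64(0.336))
(array([0.6377, 0.022 ]), np.float64(0.1291), np.float64(0.332))
(array([0.64  , 0.0202]), np.float64(0.1262), np.float64(0.329))
nose (array([0.5865, 0.0516]), np.float64(0.1882), np.float64(0.339))
```

View pics/c6.png

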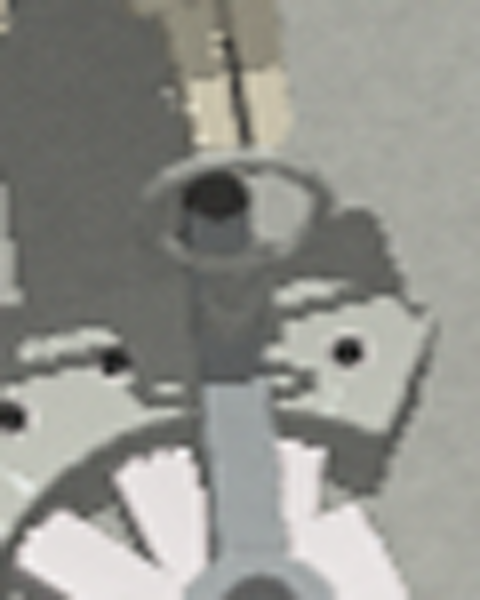

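The angle is about 0.336 rad, so I'll nudge about 2 mm more and then lower while watching the force.

```bash
python3 -m creep '[[0,0.05,0,0,0],[0,0,0,0,0]]';python3 -m creep '[[0.07,0,0.065,0,0],[0.07,0,0.065,0,0],[0,0,0,0,0]]';python3 -m creep '[[0.05,0,0.045,0,0],[0,0,0,0,0]]'
```

```text
clock: 14.42
position: [0.6585, 0.0202, 0.1091]
ee_rot: [0.338, 2.286, -0.169]
force: [-4.6, 0.9, -8.0]
width: 0.006
gripper_force: 4.1
clock: 14.8
position: [0.6586, 0.0202, 0.1014]
ee_rot: [0.338, 2.286, -0.169]
force: [-4.8, 1.7, -7.0]
width: 0.005
gripper_force: 4.1
clock: 15.05
position: [0.6587, 0.0201, 0.0989]
ee_rot: [0.338, 2.286, -0.169]
force: [-6.2, 3.7, -5.9]
width: 0.007
gripper_force: 4.1
```

```bash
python3 -m creep '[[0.05,0,0.045,0,0],[0,0,0,0,0]]';python3 -m creep '[[0.05,0,0.045,0,0],[0,0,0,0,0]]';python3 -m creep '[[0.05,0,0.045,0,0],[0,0,0,0,0]]';
```

```text
clock: 15.3
position: [0.6588, 0.0202, 0.0964]
ee_rot: [0.338, 2.286, -0.169]
force: [-6.0, 2.3, -4.7]
width: 0.005
gripper_force: 4.1
clock: 15.55
position: [0.6588, 0.0201, 0.0938]
ee_rot: [0.338, 2.286, -0.169]
force: [-5.5, 3.3, -4.3]
width: 0.002
gripper_force: 4.1
clock: 15.8
position: [0.659, 0.0201, 0.0914]
ee_rot: [0.338, 2.285, -0.169]
force: [-8.1, 1.8, -2.6]
width: 0.0
gripper_force: 4.0
```

```bash
python3 -m creep '[[0.05,0,0.045,0,0],[0,0,0,0,0]]';python3 -m creep '[[0.07,0,0.065,0,0],[0,0,0,0,0]]'; python3 -c "
from h import *
S=grab('scene');cv2.imwrite('pics/c7.png',cv2.resize(S['pixels'][175:250,250:310],None,fx=8,fy=8,interpolation=cv2.INTER_CUBIC))"
```

```text
clock: 16.05
position: [0.66, 0.0202, 0.0896]
ee_rot: [0.338, 2.283, -0.168]
force: [-4.7, 3.0, -0.3]
width: 0.002
gripper_force: 2.8
clock: 16.3
position: [0.6605, 0.0194, 0.086]
ee_rot: [0.339, 2.282, -0.169]
force: [-0.2, 1.1, 0.4]
width: 0.007
gripper_force: 0.2
```

View pics/c7.png

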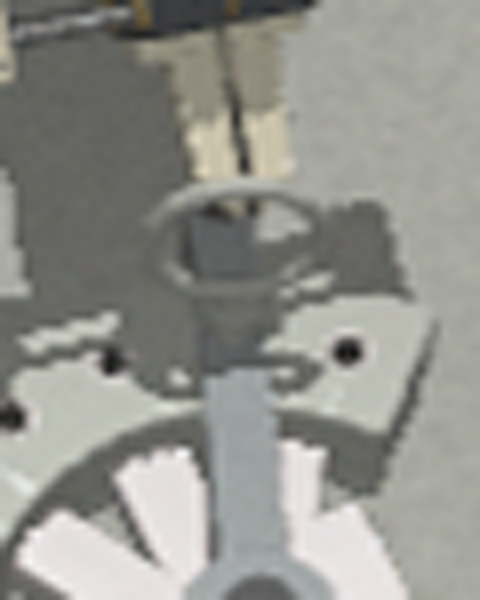

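The ring has dropped and the contact force has gone to zero at the home height. I'll ease off sideways, withdraw along the finger axis, and then check.

```bash
python3 -m creep '[[0,-0.05,0,0,0],[0,0,-0.3,0,0],[0,0,-0.4,0,0],[0,0,-0.5,0,0],[0,0,-0.7,0,0],[0,0,-1,0,0],[0,0,-1,0,0],[0,0,-1,0,0],[0,0,0,0,0],[0,0,0,0,0]]'; python3 - <<'E'
from h import *
S=grab('scene');p=S['pixels'][175:250,240:310]
cv2.imwrite('pics/c8.png',cv2.resize(p,None,fx=8,fy=8,interpolation=cv2.INTER_CUBIC))
H=np.array([.7508,-.0402])
for z in(.099,.105,.111):
    q=pt(S,279.5,205,z)[:2]-H;print(z,np.hypot(*q),np.pi-.17-np.arctan2(q[1],q[0]))
E
```

```text
clock: 17.6
position: [0.5196, 0.0625, 0.2159]
ee_rot: [0.339, 2.285, -0.169]
force: [-0.0, 0.0, -0.8]
width: 0.003
gripper_force: 0.0
0.099 0.12993823665787824 0.3467276208315244
0.105 0.12564433532495653 0.34220465005578893
0.111 0.12135318619492302 0.33736170230113904
```

View pics/c8.png

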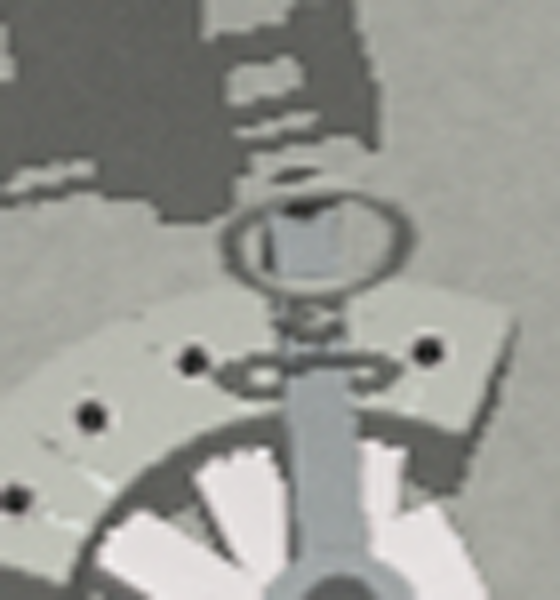

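The arm stands in the next hole on the pane's side. At the pin-home height, the ring works out to a 130 mm radius and 0.347 rad, which matches that hole. The gripper is clear, so I'll hand in.

```bash
python3 -c "
from cell import sign_off
print(sign_off())"
```

```text
the job is handed in; nothing more can be done
None
```

I lifted the pin by hooking the closed fingertips under the ring, swung the arm one hole towards the pane (measured 0.347 rad, target 0.35), and let the pin drop home; the gripper finished clear, and the job was handed in at about 18 s, with no verdict returned.

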